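# Bolt the sample carrier shut

## Task

Lock the hatch of the white sample carrier with the barrel bolt on its top: lift the bolt's handle out of the open notch, slide the bolt through the keeper, and let the handle drop fully home into the locked notch, which lies shortly before the end stop. Work gently by feel: do not ram the handle against the stop or force it down where there is no notch. Then let go, and leave the other things on the bench and on the carrier where they are.

Things in the scene. Friction and masses are not known exactly. Their poses are not given: they have to be found in the camera images.
- carrier: White sample carrier, aluminium top, black corners, 240 (x) x 360 (y) x 90 (z) mm, fixed to the bench; its yaw varies. Origin: centre of its underside; -x is the front, z up. The bolt on top slides along its y axis, +y = locking. Rod 12 mm thick along y at x = 30, z = 124 mm. Loops and keeper on the rod, x = 13 to 47, reach z = 136. Bystanders on it stay 55 mm clear of the knob.
- rail (a point): Middle of the ridge's top on the steel notched rail that the handle lies across, 8, -55, 127 mm in the carrier's frame. The rail runs along y, 8 mm thick (x = 4 to 12), between rod and knob. Its ridge between the open and the locked notch is 127 mm high, its end wall at the open notch 148 mm. The handle must be raised at least 0.4 rad to pass over the ridge.
- knob (a point): Centre of the black ball knob, 18 mm across, on the end of the bolt's 8 mm round handle, which points from the rod to the carrier's -x. In the open notch: near -25, -75, 124 mm in the carrier's frame. Lifting moves it on an arc of 55 mm radius about the rod axis, sliding moves it along y. It is free on all sides and, handle down, 25 mm above the carrier's top.
- bolt (a joint): Slide of the bolt along the carrier's +y, m; within 0.002 of 0 in the open notch (3 mm play either way). Drags with 2.5 N. Where the locked notch lies is not reported and differs: its middle is at a slide of 0.042 to 0.068, and 14 mm farther the handle meets the end stop. The notch is 12 mm wide for the 8 mm handle: it goes down only within 2 mm of the middle; beyond it is ridge again.
- handle (a joint): Angle of the handle about the rod, rad. 0 = level, fully down in a notch; positive = lifted (end of travel 0.8). When let go it falls by its own weight (0.4 to 0.7 N at the knob); resting on the ridge, before or beyond the locked notch, it reads about 0.38.
- strike: Dark fixed strip, 18 x 110 mm, under the locking end of the rail; origin 8, -20, 90 mm in the carrier's frame. On it a piece with ridge, locked notch and end stop is clamped anywhere within 13 mm of the middle along y. The stop is a steel plate, top at 148 mm, on rubber: gives 1 mm per 5 N, 5 mm at most, then hits hard. 5 N on any of it is plenty; over 15 N is ramming.
- petri: Closed clear culture dish, 95 mm across, 16 mm high, on the carrier's hatch. Origin: centre of the underside. A bystander.
- vial: Small capped vial, 30 mm in diameter, 55 mm high, on the front of the carrier's hatch. Origin: centre of the underside. A bystander.
- timer: Small white bench timer, 50 x 60 x 18 mm, on the carrier's rear corner. Origin: centre of the underside. A bystander.
- tube_rack: Grey tube rack, 70 x 160 mm, 80 mm high with its tubes, on the bench behind the carrier. Origin: centre of the underside. A bystander.
- tip_box: Grey pipette-tip box with clear lid, 87 x 127 x 72 mm, on the bench right of the carrier. Origin: centre of the underside. A bystander.
- towel_roll: Upright paper towel roll, 100 mm in diameter, 220 mm high, on the left of the bench. Origin: centre of the underside. A bystander.
- mouse: Black computer mouse, 100 x 60 x 24 mm, on the bench to the left. Origin: centre of the underside. A bystander.

How it is judged (in metres and radians):
On the way, in this order (a step that is already met when the one before it is completed fails the run):
1. the handle is lifted out of the open notch (value of joint handle above 0.36 rad and value of joint bolt below 0.012 m), for 0.1 s.
2. the bolt is slid towards the stop with the handle up on or above the ridge (value of joint handle above 0.3 rad and value of joint bolt above 0.03 m), for 0.1 s.
At the end, for the whole second after the job is handed in: The bolt is slid between 37 and 73 mm towards its locking end and the handle is down in the locked notch (within 0.1 rad of level, which it cannot reach while it rests on the ridge), at rest and let go (value of joint bolt between 0.037 and 0.073 m and value of joint handle below 0.1 rad and velocity of joint bolt between -0.005 and 0.005 m/s); the robot touches nothing.
It fails at once if the end stop, the locked notch or its ridge is rammed (pressed with more than 15 N) (contact force between strike and anything else above 15 N).
It fails at once if a bystander is moved more than 20 mm (distance of any of petri, vial, timer, tube_rack, tip_box, towel_roll, mouse from where it was at the start of the episode above 0.02 m).
It also fails if it takes over 53 s, if anything falls off the work surface, if the arm or the gripper's body presses on something with over 40 N, if the wrist force passes 120 N, or if a joint passes its speed limit or range.

## Robot

A 7-joint arm with a two-finger parallel gripper is mounted at the origin on the work surface. World frame = base frame: x ahead of the robot, y to its left, z up, the work surface at z = 0. Lengths are in mm, angles in rad, forces in N, time in s.
With the tool pointing down it reaches from about 425 to 875 mm from the base axis. Payload 4.7 kg.
Tool frame: the origin (TCP) lies midway between the tips of the shut fingers; the grasp point (between the pads) lies 19 mm behind it; y points along the fingers, x is the direction in which the jaws open and shut, and the axes are right-handed (so a half turn about y gives the same grasp; the last joint's range is limited). The gripper opens to 85 mm and grips with 20 to 120 N. Pads are 22 mm wide; open, the fingers measure 114 mm over their backs; the gripper's body (76 mm by 85 mm) begins 54 mm behind the grasp point. The pads swing forward as they close: fully open they stand 13 mm farther back than shut.
Start: joints at [1.311, 0.321, -0.07, 1.45, 0.023, 1.371, -0.057], TCP at [175.734, -625.813, 231.349] pointing down, gripper open.
Joint ranges: [-2.86, 2.86], [-0.3, 2.09], [-1.38, 1.24], [0.06, 2.45], [-1.56, 4.7], [0.09, 2.05], [-2.69, 2.69]. Speed limits (rad/s): [2.57, 2.57, 3.14, 3.14, 3.14, 3.14, 3.14].

## Interface

Orientations are given as a unit quaternion [w, x, y, z].
In Python, from workcell import ctrl gives the robot as it stands. The module is installed in compiled form; this text tells all that it offers. Calls block until the motion is done:
- ctrl.move_pose(position, orientation): joint-space move of the TCP to a pose.
- ctrl.move_l(position, rotation=None, feed=150, force_limit=None): straight line of the TCP; rotation=None keeps the orientation; feed is the mean speed in mm/s. With force_limit (N) it stops when the force on the tool has changed by that much, and returns True; else False.
- ctrl.set_joints(angles): joint-space move.
- ctrl.gripper_to(opening, grasp_force=None): finger opening in mm; grasp_force is the grip in N (None keeps the last); returns when the fingers have stopped.
- ctrl.wait(seconds).
- ctrl.inverse_kinematics(position, orientation): joint angles nearest the present ones, or None.
- ctrl.observe(): the state.
- ctrl.camera(name): name is "side" or "top"; returns a dict with "color" (480x640x3 uint8, red, green, blue), "z_map" (480x640 float32, mm along the optical axis (not along the pixel's ray), 0 where there is no reading), "intrinsics" (3x3 intrinsics, pixels), "R" (3x3) and "t" (3): a world point X has camera coordinates R X + t. Camera axes: x right, y down, z forward; pixel columns grow to the right and rows downward; lengths in mm; the calibration is good to about 2 mm. A picture is of the moment at which its call begins.
A pose or a line that the arm cannot do raises ctrl.Unreachable and nothing moves.
- ctrl.close_job(): hands the job in, once; it reports no verdict.
The state is a dict: "time": time; "qpos": joint angles; "joint_vel": joint speeds; "tau": joint torques, N m; "tcp_pos": TCP position; "ee_rot": TCP orientation; "force": force on the tool from outside, world axes, zero at the start; "torque": the same for the moment, N m; "finger_gap": finger opening in mm.
Only numpy, scipy, OpenCV 4.12 (cv2) and the standard library are available. Lean on these libraries where they do the work, as an engineer would, in place of code of your own. Each camera call takes 0.05 s, during which the arm holds its last target.

## Working session

There is one attempt and no reset: what is moved stays moved. The work goes in short steps, each a Python script; the robot and the scene stay as the last script left them, time stands still between calls to the robot, and variables do not carry over. Pictures are saved under pics/ and viewed, and the job is handed in when it is done.

```bash
mkdir -p pics; ls
python3 - <<'E'
from workcell import ctrl
import cv2,numpy as np
for n in("side","top"):
    c=ctrl.camera(n); cv2.imwrite(f"pics/{n}0.png",c["color"][:,:,::-1]); np.savez(f"{n}0.npz",**c)
    print(n,c["intrinsics"].tolist(),np.round(c["R"],3).tolist(),c["t"], "pos",-c["R"].T@c["t"])
s=ctrl.observe(); print(s)
E
```

```text
pics
side [[562.8525106455883, 0.0, 321.41830015618916], [0.0, 562.8525106455883, 241.47921249869572], [0.0, 0.0, 1.0]] [[-0.976, -0.219, -0.015], [-0.125, 0.609, -0.783], [0.181, -0.762, -0.621]] [ 587.80627762   95.98173199 1178.19228205] pos [372.62497784 968.61984437 815.96077685]
top [[440.3951795472137, 0.0, 324.5851103609147], [0.0, 440.3951795472137, 235.15357396732927], [0.0, 0.0, 1.0]] [[-0.116, -0.993, -0.008], [-0.969, 0.115, -0.218], [0.217, -0.018, -0.976]] [ 149.13836519  584.32204972 1116.95239494] pos [ 340.77253383  100.83871558 1218.59049559]
{'time': 0.1, 'qpos': array([ 1.31110144,  0.32175995, -0.0700975 ,  1.45154679,  0.02263151,
        1.37082473, -0.05693102]), 'joint_vel': array([-1.95090486e-04, -7.61692441e-04, -4.71454073e-04, -3.00468426e-03,
        9.85036130e-04,  3.24736021e-04, -8.65053175e-05]), 'tau': array([-1.27299390e-04, -4.94878471e+01, -3.83941792e-01, -3.15213132e+01,
        1.29082872e-02,  7.37082562e-03, -2.54277137e-05]), 'tcp_pos': array([ 175.57036491, -625.33356623,  230.32892056]), 'ee_rot': array([ 0.56389929, -0.56322115,  0.42760085, -0.42656423]), 'force': array([-0.28414966, -0.64995155, -0.72087759]), 'torque': array([0.06075753, 0.06304014, 0.01476112]), 'finger_gap': 85.26013006819497}
```

View pics/side0.png

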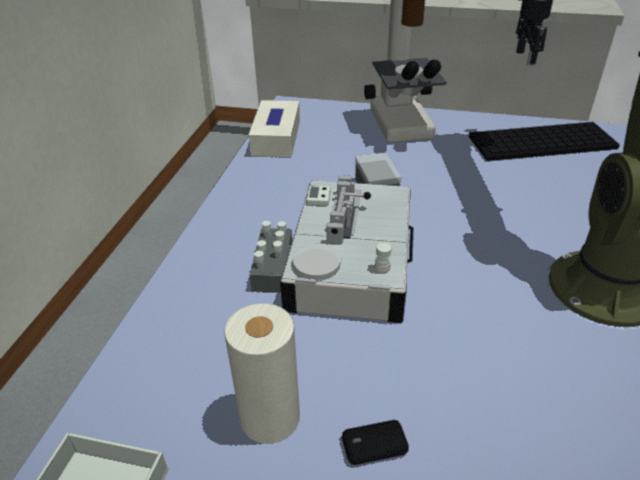

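View pics/top0.png

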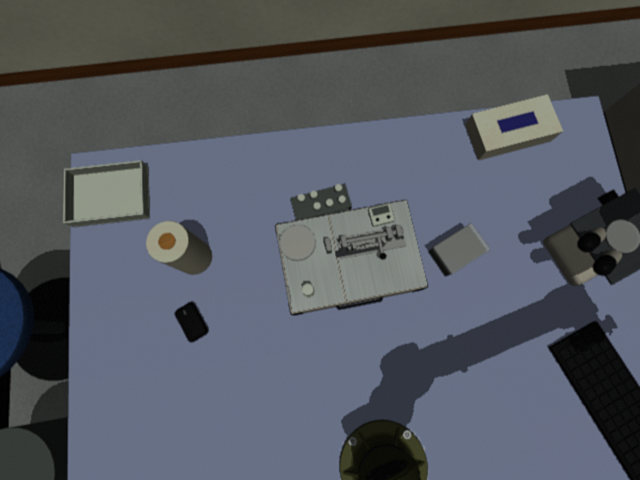

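The side view has the knob at about (367,196), and the top view has it at about (382,256). Next I'll fit the carrier pose from depth.

```bash
cat > h.py <<'E'
import numpy as np,cv2
def cloud(c):
    z=c["z_map"].astype(float);K=c["intrinsics"];v,u=np.indices(z.shape)
    P=np.stack([(u-K[0,2])/K[0,0]*z,(v-K[1,2])/K[1,1]*z,z],-1)
    W=(P-c["t"])@c["R"]; W[z==0]=np.nan; return W
def proj(c,X):
    p=c["R"]@np.asarray(X,float)+c["t"];p=c["intrinsics"]@p;return p[:2]/p[2]
E
python3 - <<'E'
from h import *
for n in("side","top"):
    c=dict(np.load(n+"0.npz"));W=cloud(c)
    m=(abs(W[...,2]-90)<8)
    k,l,st,_=cv2.connectedComponentsWithStats(m.astype(np.uint8))
    i=1+np.argmax(st[1:,4]) 
    for i in range(1,k):
        if st[i,4]>800:
            p=W[l==i]; print(n,st[i],np.median(p[:,2]),cv2.minAreaRect(p[:,:2].astype(np.float32)))
    u,v=(367,196) if n=="side" else (382,256)
    print(np.round(W[v-4:v+5:2,u-4:u+5:2],0).tolist())
    col=c["color"][v-8:v+9,u-8:u+9].sum(-1); print(col)
E
```

```text
side [ 280  181  131  115 8700] 91.48525258811574 ((530.1338500976562, 20.542068481445312), (241.2019805908203, 367.4862365722656), 4.271580696105957)
[[[528.0, -115.0, 95.0], [516.0, -58.0, 133.0], [511.0, -58.0, 134.0], [507.0, -56.0, 136.0], [511.0, -128.0, 89.0]], [[519.0, -54.0, 131.0], [515.0, -53.0, 132.0], [511.0, -54.0, 132.0], [506.0, -53.0, 133.0], [510.0, -117.0, 90.0]], [[519.0, -52.0, 127.0], [514.0, -49.0, 129.0], [510.0, -49.0, 130.0], [506.0, -55.0, 126.0], [508.0, -108.0, 92.0]], [[525.0, -95.0, 92.0], [514.0, -52.0, 122.0], [510.0, -50.0, 124.0], [505.0, -51.0, 124.0], [507.0, -99.0, 92.0]], [[524.0, -89.0, 91.0], [519.0, -89.0, 92.0], [515.0, -92.0, 90.0], [510.0, -91.0, 91.0], [506.0, -95.0, 89.0]]]
[[548 557 563 565 571 568 576 564 570 564 563 560 567 561 564 570 565]
 [510 526 539 552 559 564 569 565 566 569 567 568 565 566 570 572 566]
 [483 486 517 555 572 570 563 546 543 555 566 570 569 569 565 557 565]
 [470 471 534 568 560 532 505 454 436 460 519 569 573 568 566 572 569]
 [475 467 531 558 506 376 273 224 219 255 368 507 561 560 563 566 559]
 [482 467 513 5
[... 2066 characters left out ...]
299 204 171 126  47  13  21  18   9  70 226 361 395 394 393]
 [390 396 362 250 184 114  35   4  24  30   6  70 240 367 394 390 394]
 [392 395 384 316 268 177  72  20  11  20  23 122 305 382 393 392 395]
 [387 391 394 380 367 296 193 105  59  73 120 214 359 395 388 392 392]
 [388 390 392 396 397 373 321 259 201 230 269 318 384 397 388 388 392]
 [389 392 394 393 390 388 384 370 342 361 375 382 397 394 385 387 391]
 [388 390 392 388 392 383 390 393 391 392 391 387 392 394 385 384 390]
 [393 391 394 391 387 384 382 387 391 392 386 389 388 394 386 383 388]
 [391 388 392 394 391 388 381 387 390 388 388 387 385 395 391 384 388]
 [385 392 394 394 389 383 388 379 393 391 383 385 384 396 390 382 386]]
```

Run:
```python
from h import *
a=dict(np.load("side0.npz"))["color"][165:265,285:415,::-1];b=dict(np.load("top0.npz"))["color"][190:320,265:435,::-1]
cv2.imwrite("pics/sz.png",cv2.resize(a,None,fx=6,fy=6,interpolation=cv2.INTER_CUBIC)[:600])
cv2.imwrite("pics/tz.png",cv2.resize(b,None,fx=4.5,fy=4.5,interpolation=cv2.INTER_CUBIC))
```

```text
(no output)
```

View pics/sz.png

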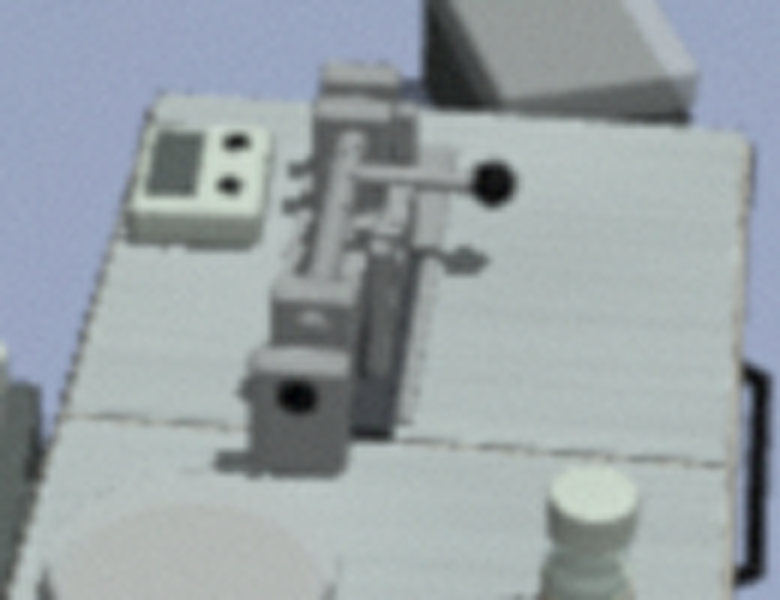

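View pics/tz.png

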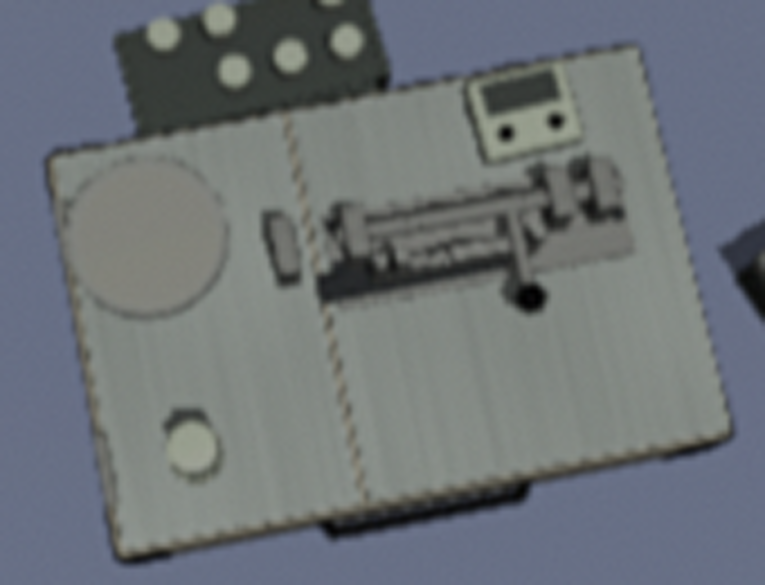

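The knob at ((382,256) top, (367,196) side) back-projects to about (512,-56,124). A carrier at (532,21) with yaw 4.5° predicts (513,-55.5), so the two agree. Now I'll check the rail profile for a hint of where the notch is.

```bash
cat >> h.py <<'E'
YAW=np.deg2rad(4.45); C0=np.array([531.8,21.2,0.])
RC=np.array([[np.cos(YAW),-np.sin(YAW),0],[np.sin(YAW),np.cos(YAW),0],[0,0,1.]])
def c2w(p): return RC@np.asarray(p,float)+C0
def w2c(P): return (np.asarray(P)-C0)@RC
E
python3 - <<'E'
from h import *
print("knob",c2w([-25,-75,124]))
for n in("side","top"):
    c=dict(np.load(n+"0.npz"));Q=w2c(cloud(c)).reshape(-1,3)
    col=c["color"].reshape(-1,3).sum(1)
    m=(Q[:,0]>0)&(Q[:,0]<15)&(Q[:,1]>-100)&(Q[:,1]<40)&(Q[:,2]>97)
    i=np.where(m)[0];i=i[np.argsort(Q[i,1])]
    print(n);print(" ".join(f"{Q[j,1]:.0f}:{Q[j,0]:.0f}:{Q[j,2]:.0f}" for j in i))
    # vial
    m=(Q[:,0]<-20)&(Q[:,1]>20)&(Q[:,2]>120)&(Q[:,2]<160)&(abs(Q[:,0])<120)&(Q[:,1]<180)
    print("vial",np.median(Q[m],0),m.sum())
E
```

```text
knob [512.6945463  -55.51363398 124.        ]
side
-99:15:106 -98:15:101 -98:15:123 -97:15:118 -97:15:104 -97:15:131 -94:4:147 -92:10:148 -91:3:107 -91:6:149 -91:3:110 -88:5:125 -88:10:148 -87:7:138 -87:8:151 -85:3:150 -85:3:142 -85:3:127 -85:7:135 -85:3:132 -85:5:145 -85:3:140 -85:9:129 -84:9:135 -84:7:130 -84:3:130 -84:5:151 -84:3:138 -84:5:133 -84:5:138 -84:5:130 -83:9:146 -83:3:149 -83:9:128 -83:5:136 -83:7:151 -83:3:146 -82:2:137 -82:7:144 -82:9:134 -82:9:144 -81:5:150 -81:9:139 -81:5:142 -81:7:139 -81:9:150 -81:7:129 -80:7:148 -80:2:128 -80:5:146 -79:7:151 -79:7:135 -79:9:143 -79:9:128 -77:4:129 -77:15:126 -77:6:124 -77:13:126 -76:2:127 -76:13:124 -76:11:129 -76:4:125 -76:8:127 -76:1:123 -75:8:125 -75:13:130 -75:6:131 -74:6:128 -74:15:131 -74:1:126 -74:4:129 -74:10:129 -73:10:127 -72:14:127 -71:3:107 -70:3:105 -70:0:97 -69:3:100 -68:3:103 -67:3:128 -67:3:115 -67:3:118 -67:3:113 -67:2:99 -66:9:128 -66:7:126 -65:3:127 -65:7:129 -65:3:122 -65:3:125 -64:5:130 -63:9:127 -62:5:129 -60:2:98 -59:4:128 -58:11:126 -58:9:129 -58:6:129 -56:4:128 -56:6:128 -53:8:129 -50:3:129 -49:6:130 -49:
[... 3329 characters left out ...]
:6:113 -18:8:130 -18:6:125 -17:6:100 -16:11:127 -16:9:124 -15:5:118 -15:7:124 -14:5:106 -13:5:120 -12:11:146 -12:8:145 -12:5:135 -11:5:149 -11:5:109 -10:5:122 -9:10:151 -9:6:136 -9:8:152 -9:6:148 -9:5:99 -8:5:111 -7:6:124 -7:11:151 -6:8:151 -6:5:141 -6:6:148 -6:5:99 -6:6:109 -6:3:99 -5:10:143 -5:5:128 -4:8:143 -4:6:140 -3:5:102 -3:3:99 -3:6:115 -2:11:143 -2:9:140 -2:6:129 -1:6:141 -1:6:101 0:5:123 1:10:149 1:5:134 1:7:150 1:6:146 2:6:106 3:5:123 3:11:149 3:8:147 4:5:137 4:6:145 5:4:102 5:5:112 5:6:121 5:2:102 6:11:150 6:9:144 6:11:98 6:6:136 6:7:144 7:11:113 7:3:97 13:15:97 25:6:98 26:4:98 29:13:97 30:10:98 33:5:100 34:13:98 37:14:98 37:11:99
vial [-71.91969434 123.89938223 144.21448765] 110
```

The top depth shows the notch gap in the rail at y = -38 to -26 (carrier frame) and the stop face at about y = -13. That puts the locked middle at a slide of roughly 43 to 44 mm. Next I'll check the IK, the obstacles (microscope) and the path.

```bash
cat >> h.py <<'E'
from scipy.spatial.transform import Rotation as Rn
def ori(sgn=1):
    y=np.array([0,0,-1.]);x=sgn*(RC@[0,1.,0]);z=np.cross(x,y)
    q=Rn.from_matrix(np.stack([x,y,z],1)).as_quat(); return np.r_[q[3],q[:3]]
def knobc(s,a): # knob centre carrier frame
    return np.array([30-55*np.cos(a),-75+s,124+55*np.sin(a)])
E
python3 - <<'E'
from h import *
from workcell import ctrl
for n in("side","top"):
    c=dict(np.load(n+"0.npz"));W=cloud(c).reshape(-1,3)
    m=(W[:,2]>100)&(W[:,1]<-130)&(W[:,1]>-750)&(W[:,0]>150)&(W[:,0]<900)
    if m.sum(): print(n,m.sum(),np.nanpercentile(W[m],[1,50,99],axis=0).round())
s=ctrl.observe();q=s["ee_rot"];print(Rn.from_quat([*q[1:],q[0]]).as_matrix().round(2))
for sg in(1,-1):
    for p in([-25,-75,230],[-25,-75,105],[-18,-40,135],[-20,-75,160]):
        j=ctrl.inverse_kinematics(c2w(p),ori(sg));print(sg,p,None if j is None else np.round(j,2))
E
```

```text
side 5142 [[ 152. -737.  105.]
 [ 473. -606.  256.]
 [ 594. -485.  402.]]
top 4460 [[ 386. -687.  106.]
 [ 488. -600.  185.]
 [ 608. -483.  262.]]
[[ 0.27 -0.    0.96]
 [-0.96  0.    0.27]
 [-0.   -1.   -0.  ]]
1 [-25, -75, 230] [ 0.81  0.08 -0.78  1.76  0.06  1.32  1.66]
1 [-25, -75, 105] [ 0.81  0.22 -0.82  1.91  0.18  1.09  1.56]
1 [-18, -40, 135] [ 0.79  0.2  -0.88  1.87  0.17  1.15  1.5 ]
1 [-20, -75, 160] [ 0.81  0.16 -0.81  1.84  0.13  1.19  1.6 ]
-1 [-25, -75, 230] [ 0.78  0.08 -0.76  1.76  0.06  1.32 -1.48]
-1 [-25, -75, 105] [ 0.75  0.21 -0.75  1.91  0.16  1.08 -1.57]
-1 [-18, -40, 135] [ 0.76  0.19 -0.84  1.87  0.16  1.14 -1.63]
-1 [-20, -75, 160] [ 0.76  0.16 -0.76  1.84  0.11  1.19 -1.53]
```

The microscope stands at x 386–608, y -690 to -480, close to the direct swing, so I'll go inward around it.

Run:
```python
from h import *
from workcell import ctrl
ctrl.move_l([250,-430,260],feed=250)
ctrl.move_pose([420,-240,260],ori(-1))
ctrl.gripper_to(50,20)
ctrl.move_pose(c2w([-25,-75,215]),ori(-1))
ctrl.move_l(c2w([-25,-75,150]),feed=100)
s=ctrl.observe();print(s["time"],w2c(s["tcp_pos"]),s["force"],s["finger_gap"],s["qpos"].round(2))
for n in("side","top"):
    c=ctrl.camera(n); cv2.imwrite(f"pics/{n}1.png",cv2.resize(c["color"][150:290,260:440,::-1],None,fx=4,fy=4,interpolation=cv2.INTER_CUBIC))
```

```text
4.1917 [-24.57757948 -75.17132909 150.50316413] [-0.36836267 -0.29230549 -0.25409031] 50.28089076363501 [ 0.71  0.14 -0.7   1.86  0.1   1.17 -1.52]
```

View pics/side1.png

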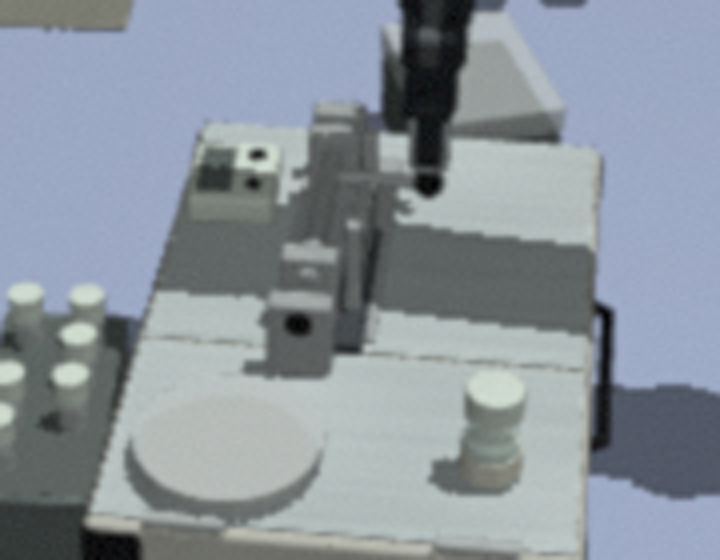

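View pics/top1.png

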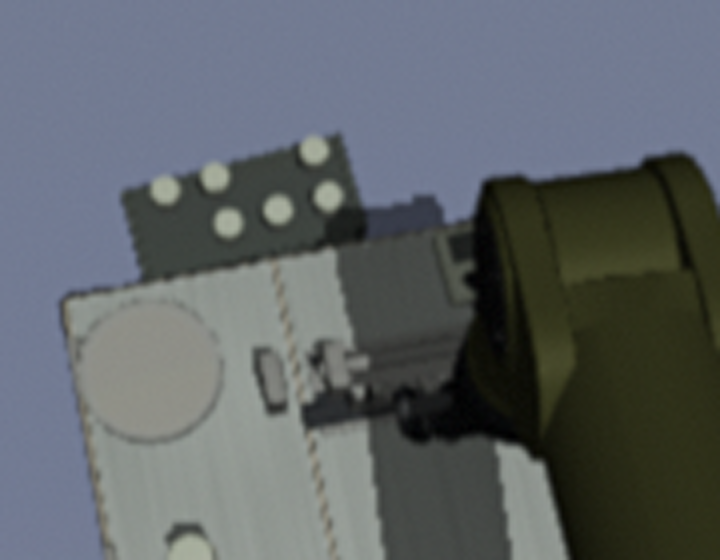

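The gripper is directly above the knob (side crop (428,182)) and the handle is still visible. Next: descend, grip lightly and lift.

```bash
cat >> h.py <<'E'
def st(ctrl,t=""):
    s=ctrl.observe();print(t,round(s["time"],2),w2c(s["tcp_pos"]).round(1),"F",(s["force"]@RC).round(1),"gap",round(s["finger_gap"],1));return s
def snap(ctrl,name,n="side"):
    c=ctrl.camera(n);cv2.imwrite(f"pics/{name}.png",cv2.resize(c["color"][150:290,260:440,::-1],None,fx=4,fy=4,interpolation=cv2.INTER_CUBIC));return c
E
python3 - <<'E'
from h import *
from workcell import ctrl
print(ctrl.move_l(c2w([-25,-75,106]),feed=80,force_limit=6)); st(ctrl,"down")
ctrl.gripper_to(10,20); st(ctrl,"grip")
for a in(.15,.3,.45,.52):
    k=knobc(0,a);k[2]-=18
    print(ctrl.move_l(c2w(k),feed=40,force_limit=12)); st(ctrl,a)
ctrl.wait(.15)
snap(ctrl,"lift")
E
```

```text
False
down 4.99 [-24.9 -74.9 105.9] F [-0.9 -0.3  0.4] gap 49.7
grip 5.39 [-24.5 -75.7 106.7] F [-0.2 -1.8  2.3] gap 15.8
False
0.15 5.75 [-24.2 -75.3 114.4] F [ 2.5 -3.  -2.2] gap 16.0
False
0.3 6.11 [-22.9 -75.  122.3] F [ 0.4 -2.  -1.3] gap 16.3
False
0.45 6.47 [-20. -75. 130.] F [-2.9 -2.  -0.6] gap 16.4
False
0.52 6.72 [-18.2 -75.  133.4] F [-4.  -1.9  0.5] gap 16.3
```

View pics/lift.png

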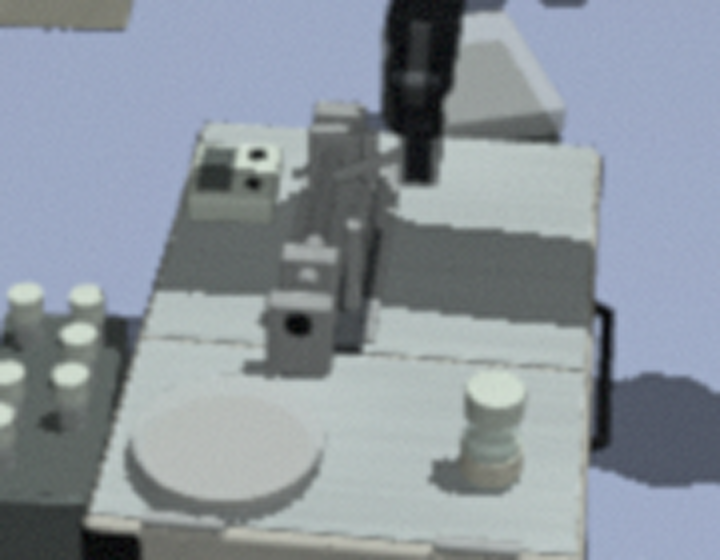

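The handle runs up from (335,175) to (395,155), so it is lifted and held. Now I'll slide it over the ridge to about 35 mm, just short of the expected notch.

Run:
```python
from h import *
from workcell import ctrl
for s in(10,20,30,35):
    k=knobc(s,.52);k[2]-=18
    print(ctrl.move_l(c2w(k),feed=60,force_limit=10)); st(ctrl,s)
ctrl.wait(.15);st(ctrl)
snap(ctrl,"slid")
```

```text
False
10 7.23 [-18.4 -63.9 133.1] F [-4.7  0.8  1.3] gap 16.1
False
20 7.55 [-18.4 -53.9 133.1] F [-4.9  0.   0. ] gap 16.3
False
30 7.87 [-18.4 -43.8 133.1] F [-4.6 -0.4  1.3] gap 16.2
False
35 8.12 [-18.4 -39.3 133.1] F [-4.6 -0.6  1.2] gap 15.6
 8.27 [-18.4 -39.3 133.1] F [-5.1 -0.6  0.4] gap 16.7
```

View pics/slid.png

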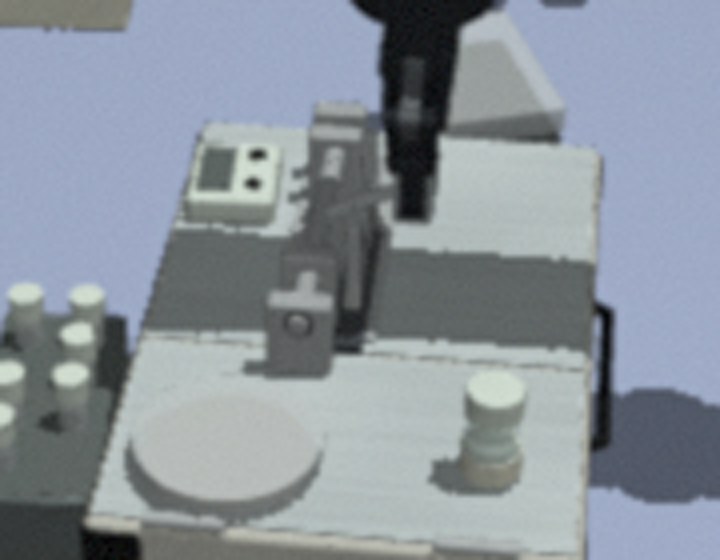

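The handle now lies between (330,210) and (395,188), and the rod is entering the keeper; slide is about 35.7 mm. I'll carry it to y = -32, where depth put the notch, lower it near the ridge and open the fingers so it falls under its own weight.

Run:
```python
from h import *
from workcell import ctrl
k=knobc(43,.52);k[2]-=18
print(ctrl.move_l(c2w(k),feed=30,force_limit=8)); st(ctrl)
k=knobc(43,.43);k[2]-=18
print(ctrl.move_l(c2w(k),feed=30,force_limit=4)); st(ctrl)
snap(ctrl,"pre")
ctrl.gripper_to(30); ctrl.wait(.3); st(ctrl,"open")
snap(ctrl,"rel")
```

```text
False
 8.73 [-18.4 -31.4 133.1] F [-5.4 -0.3  1.3] gap 16.1
False
 9.05 [-20.3 -31.5 128.8] F [-4.9 -1.   1. ] gap 16.0
open 9.69 [-19.8 -32.  129. ] F [-0.1 -0.3 -0.7] gap 30.1
```

View pics/rel.png

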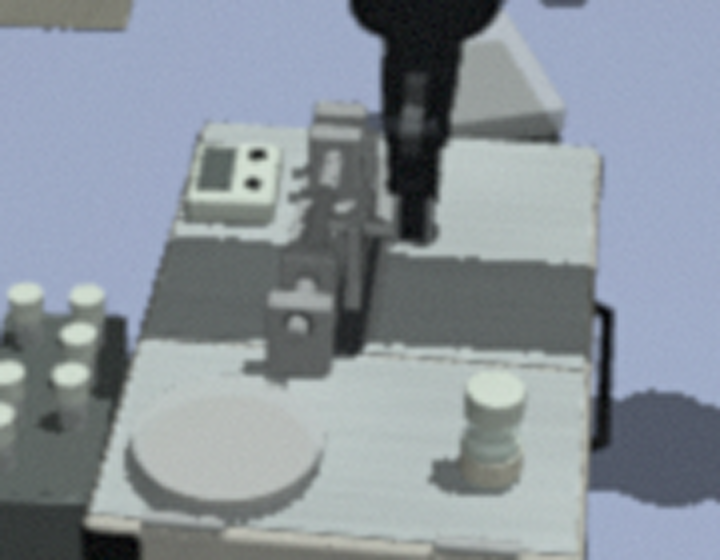

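View pics/pre.png

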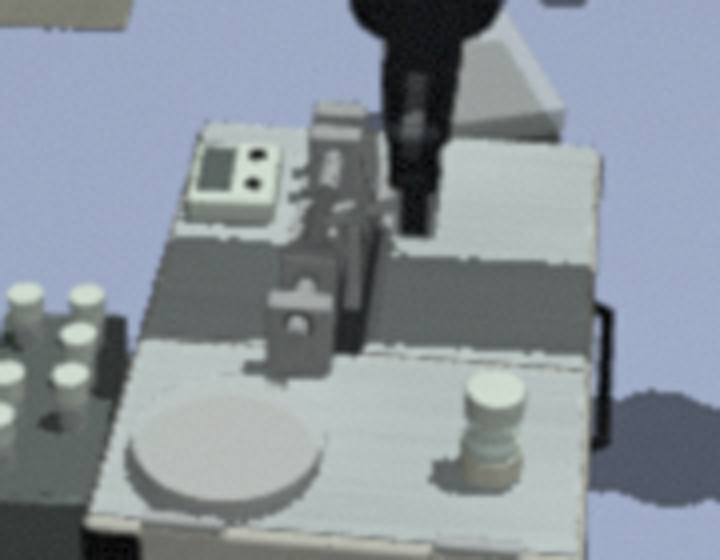

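After release the handle end dropped to about (375,228) and looks level. The fingers hide the knob, so I'll back straight up and measure.

Run:
```python
from h import *
from workcell import ctrl
s=ctrl.observe()
ctrl.move_l(s["tcp_pos"]+[0,0,75],feed=120); st(ctrl)
c=snap(ctrl,"up"); np.savez("up.npz",**c)
W=cloud(c);Q=w2c(W);col=c["color"].sum(-1)
for s in(0,43):
  for a in(0,.38): print(s,a,proj(c,c2w(knobc(s,a))).round(1))
m=(Q[...,2]>105)&(Q[...,2]<165)&(Q[...,0]>-40)&(Q[...,0]<-8)&(abs(Q[...,1]+32)<25)
v,u=np.where(m)
for a,b in zip(v,u): print((b,a),Q[a,b].round(),col[a,b])
```

```text
10.52 [-20.3 -32.  203.3] F [ 0.3 -0.1 -0.6] gap 29.8
0 0 [366.  196.4]
0 0.38 [364.5 188.5]
43 0 [364.4 207.6]
43 0.38 [362.8 199.6]
(np.int64(363), np.int64(204)) [-22. -34. 132.] 340
(np.int64(364), np.int64(204)) [-24. -28. 136.] 258
(np.int64(365), np.int64(204)) [-26. -30. 135.] 221
(np.int64(366), np.int64(204)) [-28. -32. 134.] 226
(np.int64(367), np.int64(204)) [-30. -32. 134.] 353
(np.int64(357), np.int64(205)) [ -9. -36. 127.] 376
(np.int64(362), np.int64(205)) [-20. -27. 134.] 291
(np.int64(363), np.int64(205)) [-22. -29. 132.] 140
(np.int64(364), np.int64(205)) [-24. -30. 132.] 56
(np.int64(365), np.int64(205)) [-26. -27. 135.] 38
(np.int64(366), np.int64(205)) [-29. -27. 134.] 65
(np.int64(367), np.int64(205)) [-30. -32. 131.] 174
(np.int64(368), np.int64(205)) [-33. -27. 135.] 353
(np.int64(357), np.int64(206)) [ -9. -29. 129.] 315
(np.int64(358), np.int64(206)) [-11. -30. 128.] 319
(np.int64(359), np.int64(206)) [-14. -30. 129.] 332
(np.int64(360), np.int64(206)) [-16. -30. 129.] 332
(np.int64(361), np.int64(206)) [-18. -27. 131.] 280
(np.int64(362), np.int64(206)) [-
[... 1947 characters left out ...]
4(209)) [-29. -22. 128.] 27
(np.int64(367), np.int64(209)) [-31. -22. 128.] 73
(np.int64(368), np.int64(209)) [-33. -22. 128.] 231
(np.int64(363), np.int64(210)) [-23. -23. 124.] 157
(np.int64(364), np.int64(210)) [-25. -25. 123.] 65
(np.int64(365), np.int64(210)) [-27. -21. 126.] 67
(np.int64(366), np.int64(210)) [-29. -24. 124.] 105
(np.int64(367), np.int64(210)) [-31. -20. 126.] 200
(np.int64(368), np.int64(210)) [-33. -25. 123.] 366
(np.int64(363), np.int64(211)) [-23. -22. 122.] 348
(np.int64(364), np.int64(211)) [-25. -23. 121.] 276
(np.int64(365), np.int64(211)) [-27. -22. 122.] 273
(np.int64(366), np.int64(211)) [-29. -27. 119.] 297
(np.int64(367), np.int64(211)) [-31. -26. 120.] 388
```

View pics/up.png

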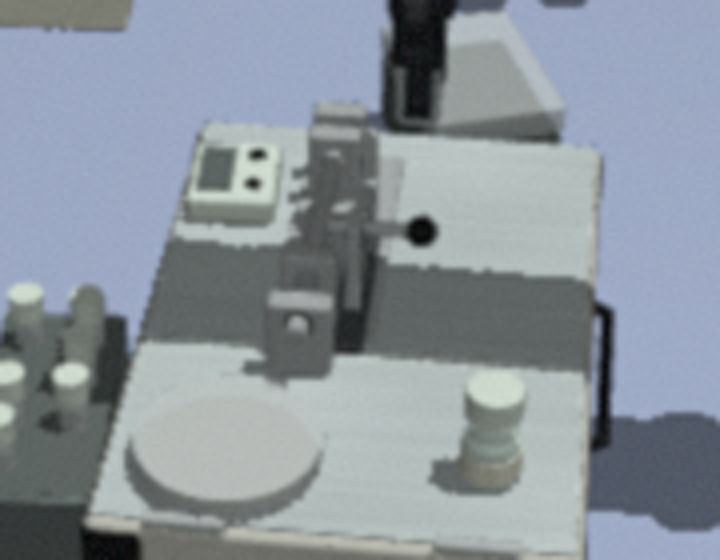

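The knob now shows at (422,231) in the crop, which is (365.3,207.6) full frame. The model predicts (364.4,207.6) for level and (362.8,199.6) for resting on the ridge. One finer check against the open-notch picture, then hand in.

Run:
```python
from h import *
from workcell import ctrl
def cen(c,u,v):
    g=c["color"].sum(-1).astype(float);w=np.clip(300-g[v-8:v+9,u-5:u+8],0,None);V,U=np.indices(w.shape)
    return np.array([(U*w).sum()/w.sum()+u-5,(V*w).sum()/w.sum()+v-8])
a=dict(np.load("side0.npz"));b=ctrl.camera("side")
off=cen(a,367,196)-proj(a,c2w(knobc(0,0)));p=cen(b,365,207)
print("offset open",off,"now",p)
for s in(41.5,43.4,45.5):
  for an in(0,.1,.2): print(s,an,(p-off-proj(b,c2w(knobc(s,an)))).round(2))
st(ctrl)
```

```text
offset open [ 0.5899536  -1.20910883] now [364.77367338 207.39329826]
41.5 0 [-0.25  1.39]
41.5 0.1 [-0.2   3.52]
41.5 0.2 [0.1  5.65]
43.4 0 [-0.17  0.89]
43.4 0.1 [-0.13  3.01]
43.4 0.2 [0.18 5.14]
45.5 0 [-0.09  0.33]
45.5 0.1 [-0.05  2.45]
45.5 0.2 [0.26 4.58]
 10.62 [-20.5 -32.  202.9] F [ 0.5  0.4 -0.2] gap 29.9
```

The residual is below 1 px at level and 3 px or more at 0.1 rad, so the handle is fully down. The robot is clear of everything, so I'm handing in.

```bash
python3 -c "
from workcell import ctrl
print(ctrl.close_job())"
```

```text
the job is handed in; nothing more can be done
None
```

The hatch should be locked: my last checks show the handle level in the locked notch and the robot clear. The job is handed in; it gave no verdict. I gripped the knob lightly and lifted the handle to about 0.52 rad. I then slid the bolt over the ridge to about 43 mm, where the depth images had shown the notch. I lowered the handle to just above the ridge and opened the fingers, so it fell into the notch under its own weight.

- **Handle:** the knob is within 1 px of its predicted picture position for a level handle. It is at least 2.4 px off the 0.1 rad position.
- **Slide:** about 43.5 mm, taken from the gripper position. The joint values themselves are not reported, so slide and angle rest on the arm's position and the camera.
- **Forces:** the tool force read about 5–6 N at most, mostly sideways from the grip. I did not touch the end stop.
- **Bystanders:** those in the last side view (petri dish, vial, timer, tube rack) look unmoved; I did not measure any of them. The arm went around the microscope and touched nothing on the way.
- **Time:** about 10.6 s before hand-in. The gripper ended about 80 mm above the knob, touching nothing.

No check failed. The knob sat up to 1.2 px off the model even at the start, which fits the 2 mm camera calibration, and I corrected for that in the final check.

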